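# Hang the bread basket and set the tealight hanger on the buffet rail

### The arm

A 6-joint arm with a two-finger parallel gripper is mounted at the origin on the work surface. World frame = base frame: x ahead of the robot, y to its left, z up, the work surface at z = 0. Lengths are in m, angles in rad, forces in N, time in s.
With the tool pointing down it reaches from about 0.325 to 0.75 m from the base axis. Payload 7.6 kg.
Tool frame: the origin (TCP) lies on the centre line of the jaws, within the pads' length; the fingertips stand 17 mm ahead of it and the grasp point (between the pads) lies 2 mm behind it; z points along the fingers, y is the line along which they close (so a half turn about z gives the same grasp; the last joint's range is limited). The gripper opens to 85 mm and grips with 20 to 120 N. Pads are 22 mm wide; open, the fingers measure 114 mm over their backs; the gripper's body (76 mm by 85 mm) begins 54 mm behind the grasp point. The pads swing forward as they close: fully open they stand 13 mm farther back than shut.
Start: joints at [1.098, 0.052, 1.401, -0, 1.689, -0.07], TCP at [0.206, 0.483, 0.248] pointing down, gripper open.
Joint ranges: [-2.9, 2.9], [-0.91, 2.17], [0.12, 2.37], [-1.06, 4.2], [0.26, 2.73], [-2.93, 2.93]. Speed limits (rad/s): [2.57, 2.57, 3.01, 3.14, 3.14, 3.14].

### API

Orientations are given as a unit quaternion [x, y, z, w].
In Python, from workcell import r gives the robot as it stands.
- The arm moves only by the tool carry_out, never from a script. Its argument "plan" is a list of rows, each a list of 3 entries, a list of its own where there are three numbers: the closure, from -1 (fully open) to 1 (shut), then the shift along the tool's x, y, z normalised to -1 to 1, where 1 is 1 m, then the turn about the tool's z normalised to -1 to 1, where 1 is pi rad. A call has 1 to 20 rows; each row shifts and turns the commanded pose from where the row before left it, along the tool's axes as they then stand; what a row does not reach is not made up. A row lasts 1/8 s, in which the tool goes at most 62.5 mm and 10.7 degrees, less where a joint would pass 70% of its speed; a pose out of reach is approached as far as the arm can. A call with a number of a shift or a turn outside -1 to 1 is refused whole. A call with a gripper value outside its range is refused whole. The fingers move at their own pace and stop on an object; "squeeze" is the grip in N (left out, the last holds). Time passes only in rows, so rows that do not move let the fingers close. It gives the time, the measured TCP pose, the force, the opening and the grip force at its end, in the units of the state.
- r.get_state(): the state, without advancing time (a new reading comes with each control period).
- r.get_image(name): name is "side" or "top"; returns the picture (480x640x3 uint8, blue, green, red); there is no depth.
- r.get_calibration(name): a dict with "K" (3x3 intrinsics, pixels), "camera_from_world" (4x4, takes a point from world to camera coordinates). Camera axes: x right, y down, z forward; pixel columns grow to the right and rows downward; lengths in m; the calibration is good to about 2 mm. A picture is of the moment at which its call begins. get_calibration takes no time and is no camera call.
- r.job_done(): hands the job in; it is judged then, once.
Trained networks look in the newest picture that a camera, given by its name, has taken for a name from the list of things; names that differ only in an ending like _2 or _b are one class to them, and where a whole thing is asked for, a point or a joint stands for the part that bears it (a point fixed in the world has none). Each returns a list of dicts, best first, with "confidence" (0 to 1); they miss things now and then, are a little off and sometimes report something else, mostly with a low value. They report only what shows in the picture. A call takes as long as a camera call.
- r.silhouettes(camera, thing): "mask" (480x640 bool, what is visible of it).
- r.place_of(camera, thing): "at" ([x, y, z] in m, in the coordinates of the camera as it stood for that picture, good to about 4 mm: a listed point, or the origin of a listed thing).
The state is a dict: "clock": time; "joints": joint angles; "qd": joint speeds; "joint_efforts": joint torques, N m; "eef_pos": TCP position; "orientation": TCP orientation; "contact_force": force on the tool from outside, world axes, zero at the start; "moment": the same for the moment, N m; "opening": finger opening in m; "grip_force": force on a finger pad.
Only numpy, scipy, OpenCV 4.12 (cv2) and the standard library are available. Lean on these libraries where they do the work, as an engineer would, in place of code of your own. Each camera call takes 0.05 s, during which the arm holds its last target. There are 200 camera calls.

### The job

Set up the buffet: first hang the wooden bread basket by its handle bar on the upturned hook of the hook stand. Then hook the steel tealight hanger onto the horizontal rail, near the end that is farther from the pointer post, let go of it, and push it along the rail with the fingers, without gripping it, until it is level with the pointer. Leave the other tableware where it stands.

Things in the scene. Friction and masses are not known exactly. Their poses are not given: they have to be found in the camera images.
- basket: open wooden bread basket, 90 (x) by 130 (y) by 50 mm tall, 250 g, with a stiff wire handle: uprights at y = +-61 mm and a straight round bar 8 mm thick along y, its axis 160 mm above the underside. Origin: centre of the underside, z up. The same either way round.
- basket_handle (a point): middle of the basket's handle bar (on its axis, 160 mm above the basket's underside); axes as the basket's. Pinch the bar beside the middle (about 40 mm off it along y), so that the middle stays free for the hook.
- hook: fixed hook stand: wooden foot 110 x 100 x 12 mm (x = -5 to 105), steel post 16 mm across at x = 60, 280 mm tall, and an 8 mm rod arm whose axis runs from the post's top (x = 60, z = 272) towards -x down to the seat (x = -30, z = 250), then up to the tip (x = -55, z = 275). Origin: on its underside, z up.
- hook_seat (a point): top of the hook's arm at its lowest point (the seat, 254 mm above the table); axes as the hook stand's, the arm's open tip points to -x and lies 25 mm nearer and 25 mm higher. A basket hung there has its bar's axis about 4 to 8 mm above this point.
- hanger: steel tealight hanger, 200 g, 122 mm tall, origin under its centre: round dish 60 mm across, 30 mm high; flat strap up its -x side (x = -32 to -28); roof-shaped crown 60 mm long (y), ridge at x = 0; back lip at x = 13 to 18 reaching down to z = 72. The rail enters from the open +x side between z = 30 and 72. On the ridge a wooden grip tab, 10 mm (x) by 30 mm (y), z = 92 to 122.
- hanger_seat (a point): point under the crown's ridge where the rail's axis comes to lie (86 mm above the hanger's underside, x = y = 0); axes as the hanger's
- rack: fixed rail stand: steel rail of 10 mm diameter along y between two 14 mm posts at y = +-170 mm (tops at z = 223 mm), rail axis 220 mm above the table. Origin: on the table below the middle of the rail, z up.
- rail_mid (a point): middle of the rail, on its axis; y runs along the rail
- mark (a point): the mark: the point on the rail's axis straight in front of the pointer; y runs along the rail. The pointer is a fixed slim steel post, 198 mm tall, that stands 60 mm behind (+x) the rail on a round foot of 32 mm diameter and has an arrowhead at z = 190 mm pointing (-x) at the rail
- ramekin: bystander: small white ceramic bowl, 72 mm across, 40 mm tall, on the near middle of the table; origin at its underside
- glass: bystander: clear glass cup, 52 mm across, 55 mm tall, in the middle of the table; origin at its underside
- mill: bystander: dark wooden pepper mill, 52 mm across, 125 mm tall, to the left (+y); origin at its underside
- sauce: bystander: white ceramic bowl, 110 mm across, 55 mm tall, to the right (-y); origin at its underside
- jug: bystander: white mug, 72 mm across, 85 mm tall, at the back, in the middle; origin at its underside

How it is judged:
On the way, in this order (a step that is already met when the one before it is completed fails the run):
1. the basket hangs by its handle from the seat of the hook, let go by the fingers (contact force between basket and hook above 0.8 N and contact force between the fingers and basket below 0.1 N and angle between basket's own z axis and vertical below 0.3 rad and x of basket_handle in the frame of hook_seat between -0.015 and 0.02 m and y of basket_handle in the frame of hook_seat between -0.03 and 0.03 m and z of basket_handle in the frame of hook_seat between -0.006 and 0.02 m), for 0.3 s.
2. the tealight hanger hangs on the rail by its crown, let go and untouched, still at least 70 mm short of the mark in front of the pointer (contact force between hanger and rack above 0.6 N and contact force between each of the arm, the fingers and hanger below 0.1 N and angle between hanger's own z axis and vertical below 0.25 rad and x of hanger_seat in the frame of rail_mid between -0.012 and 0.012 m and z of hanger_seat in the frame of rail_mid between -0.006 and 0.016 m and (y of hanger_seat in the frame of mark above 0.07 m or y of hanger_seat in the frame of mark below -0.07 m)), for 0.3 s.
At the end, for the whole second after the job is handed in: Basket hangs on the hook's seat within 30 mm of the middle of its handle bar, within 0.3 rad of upright; hanger hangs on the rail under its ridge, within 0.25 rad of upright and 10 mm of the mark along the rail; both at rest (under 0.04 m/s), robot touching nothing (all of step 1 and contact force between hanger and rack above 0.6 N and contact force between each of the arm, the fingers and hanger below 0.1 N and angle between hanger's own z axis and vertical below 0.25 rad and x of hanger_seat in the frame of rail_mid between -0.012 and 0.012 m and z of hanger_seat in the frame of rail_mid between -0.006 and 0.016 m and y of hanger_seat in the frame of mark between -0.01 and 0.01 m and linear speed of each of basket, hanger below 0.04 m/s and angular speed of each of basket, hanger below 0.5 rad/s and contact force between each of the arm, the fingers and anything else below 0.2 N).
It fails at once if the hanger is gripped or pushed with more than 15 N once it is on the rail within 60 mm of the mark: it must be pushed there lightly, not carried (contact force between the fingers and hanger above 15 N and distance between hanger_seat and mark below 0.06 m).
It fails at once if the basket or the hanger tips more than 0.8 rad from upright (angle between any of basket, hanger's own z axis and vertical above 0.8 rad).
It fails at once if a bystander (bowls, glass, mill, mug) is moved by more than 25 mm (distance of any of ramekin, glass, mill, sauce, jug from where it was at the start of the episode above 0.025 m).
It also fails if it takes over 67 s, if anything falls off the work surface, if the arm or the gripper's body presses on something with over 40 N, if the wrist force passes 120 N, or if a joint passes its speed limit or range.

## Working session

There is one attempt and no reset: what is moved stays moved. The work goes in short steps, Python scripts to look and compute and a tool call to move; the robot and the scene stay as the last step left them, time stands still between calls to the robot, and variables do not carry over. Pictures are saved under pics/ and viewed, at most 12 in all, crops included, and the job is handed in when it is done.

Besides the shell and the picture viewer there is one more tool, called after "Request:" as name([rows], argument=value, ...), one row to a line, values as JSON. carry_out: Moves the arm, as the interface text tells. Scaled input: -1 to 1 covers 1 m each way for a shift and pi rad each way for a turn. Its arguments: {"type":"object","properties":{"plan":{"type":"array"},"squeeze":{"type":"number"}},"required":["plan"]}

```bash
ls; mkdir -p pics
cat > h.py <<'E'
import numpy as np, cv2
from workcell import r
from scipy.spatial.transform import Rotation as R
def world(cam,p):
    T=np.array(r.get_calibration(cam)["camera_from_world"]); return (np.linalg.inv(T)@np.r_[p,1])[:3]
def proj(cam,P):
    c=r.get_calibration(cam);T=np.array(c["camera_from_world"]);p=np.array(c["K"])@(T@np.r_[P,1])[:3];return p[:2]/p[2]
E
python3 - <<'E'
from h import *
for c in("side","top"):
    im=r.get_image(c);cv2.imwrite(f"pics/{c}0.png",im)
    T=np.linalg.inv(np.array(r.get_calibration(c)["camera_from_world"]));print(c,T.round(3).tolist())
    for t in "basket basket_handle hook hook_seat hanger hanger_seat rack rail_mid mark ramekin glass mill sauce jug".split():
        d=r.place_of(c,t)
        print(t,[(world(c,x["at"]).round(3).tolist(),round(x["confidence"],2)) for x in d[:2]])
s=r.get_state();print(s)
E
```

```text
pics
side [[0.992, -0.043, 0.116, 0.439], [-0.122, -0.505, 0.855, -0.992], [0.021, -0.862, -0.506, 0.731], [0.0, 0.0, 0.0, 1.0]]
basket [([0.432, -0.202, 0.002], 0.94)]
basket_handle []
hook [([0.604, 0.185, 0.002], 0.58), ([0.631, -0.188, 0.221], 0.25)]
hook_seat [([0.579, 0.182, 0.255], 0.73)]
hanger [([0.427, 0.168, 0.003], 0.76)]
hanger_seat [([0.433, 0.166, 0.087], 0.81)]
rack [([0.634, -0.188, 0.002], 0.71)]
rail_mid [([0.628, -0.187, 0.218], 0.76), ([0.729, 0.012, -0.001], 0.74)]
mark []
ramekin []
glass [([0.511, 0.016, 0.001], 0.65)]
mill [([0.407, 0.384, 0.002], 0.8), ([0.633, -0.186, 0.004], 0.69)]
sauce [([0.422, -0.402, -0.002], 0.75)]
jug [([0.732, 0.013, 0.004], 0.9)]
top [[0.059, -0.976, 0.209, 0.325], [-0.998, -0.058, 0.012, -0.008], [0.0, -0.209, -0.978, 1.256], [0.0, 0.0, 0.0, 1.0]]
basket [([0.429, -0.205, -0.004], 0.66)]
basket_handle []
hook [([0.607, 0.182, 0.0], 0.92), ([0.509, 0.017, -0.0], 0.58)]
hook_seat [([0.579, 0.181, 0.248], 0.95), ([0.431, -0.014, -0.001], 0.47)]
hanger [([0.427, 0.166, 0.003], 0.91)]
hanger_seat [([0.428, 0.171, 0.084], 0.66)]
rack [
[... 415 characters left out ...]
65)]
{'clock': 1.5, 'joints': array([ 1.09770139e+00,  5.21573682e-02,  1.40068262e+00, -2.11079136e-05,
        1.68858404e+00, -7.03211292e-02]), 'qd': array([-0.00020655,  0.00226423,  0.00019593,  0.00133518, -0.00079558,
       -0.0011622 ]), 'joint_efforts': array([ 8.33133890e-05, -3.81528354e+01, -3.60309756e+01, -6.01436614e-05,
        1.82665271e-04,  4.66028837e-06]), 'eef_pos': array([0.205791  , 0.48301336, 0.24835445]), 'orientation': array([2.00029615e-01, 9.79789848e-01, 7.84077007e-05, 3.27240823e-05]), 'contact_force': array([-0.0991659 ,  0.31307063, -0.05666778]), 'moment': array([-0.01294469,  0.00137494,  0.0011175 ]), 'grip_force': 0.0, 'opening': 0.08564651950978996}
```

View pics/side0.png

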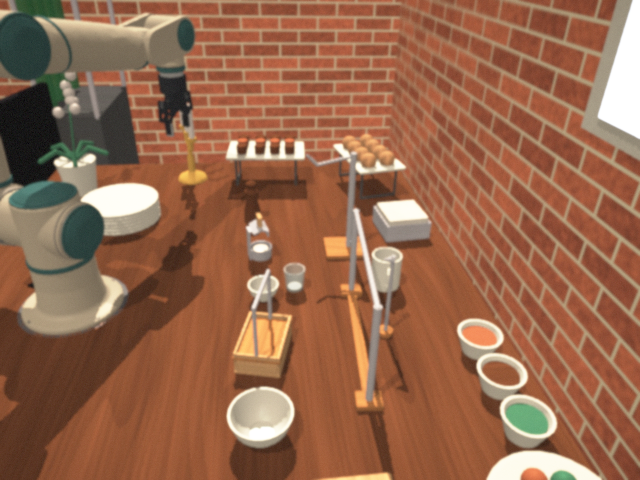

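View pics/top0.png

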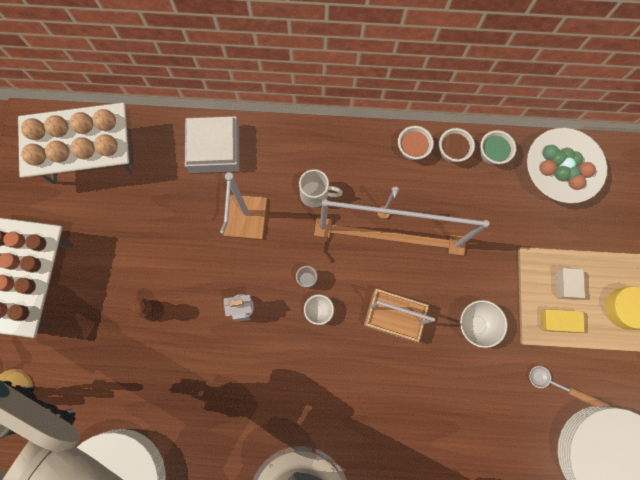

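Side view: hanger at (259,240), basket (265,345), hook tip (310,160), rail (355,215)–(375,395), pointer (388,295). Top view: hook arm (228,177)→(224,232), rail (322,205)–(486,223), pointer tip (395,190), basket (398,315), hanger (238,306). I'll enlarge the details.

Run:
```python
from h import *
t=cv2.imread("pics/top0.png")
def crop(x0,y0,w,h): 
    c=cv2.resize(t[y0:y0+h,x0:x0+w],None,fx=4,fy=4,interpolation=cv2.INTER_CUBIC)
    for i in range(0,w,10):cv2.line(c,(i*4,0),(i*4,8 if i%50 else 16),(0,255,255),1)
    for i in range(0,h,10):cv2.line(c,(0,i*4),(8 if i%50 else 16,i*4),(0,255,255),1)
    return c
a=np.hstack([crop(210,165,70,75),crop(205,280,60,75),crop(360,275,70,75)])
b=crop(310,180,190,75)
m=np.zeros((600,800,3),np.uint8);m[:300,:a.shape[1]]=a[:300,:800];m[300:,:760]=b;cv2.imwrite("pics/m1.png",m)
# long-axis estimates from lines
for th in("rack","hook","hanger","basket"):
    d=r.silhouettes("top",th)
    for x in d[:1]:
        ys,xs=np.nonzero(x["mask"]);print(th,x["confidence"],xs.min(),xs.max(),ys.min(),ys.max(),len(xs))
```

```text
rack 0.65 314 488 200 254 2620
hook 0.61 221 266 173 238 1901
hanger 0.64 224 253 295 321 631
basket 0.63 364 433 289 341 2344
```

View pics/m1.png

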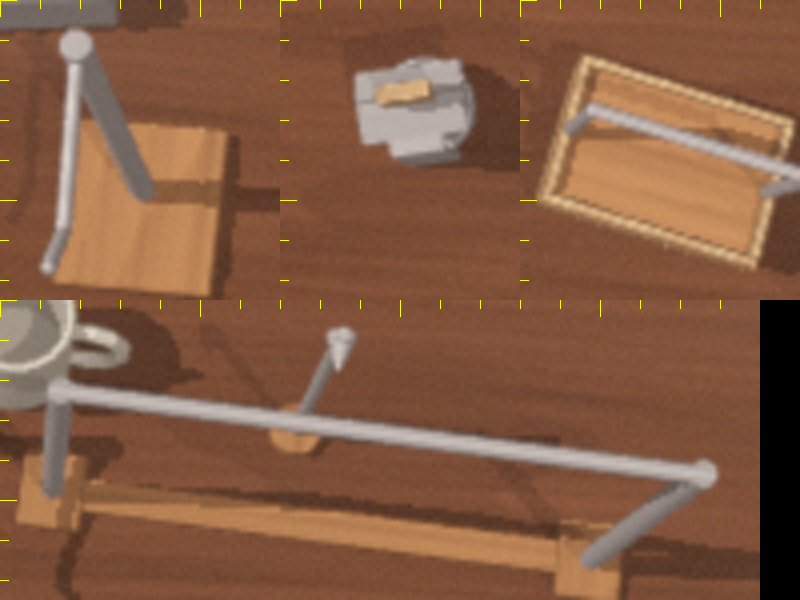

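The enlargement gives the hook's post, kink and tip, the rail's ends, the arrowhead, the tab and the basket rim. The hanger's strap is on the image's lower side (-x) and its opening faces +x.

```bash
cat >> h.py <<'E'
def back(cam,u,v,z):
    c=r.get_calibration(cam);T=np.linalg.inv(np.array(c["camera_from_world"]))
    d=T[:3,:3]@np.linalg.inv(np.array(c["K"]))@[u,v,1];o=T[:3,3];return o+d*(z-o[2])/d[2]
E
python3 - <<'E'
from h import *
B=lambda u,v,z:back("top",u,v,z)
yaw=lambda a,b:np.degrees(np.arctan2((b-a)[1],(b-a)[0]))
pt,pb,se,tip=B(228.75,176.25,.28),B(246.75,214.25,.012),B(225.75,222,.252),B(221.75,232,.277)
print("hook",pt,pb,se,tip,"yaw",yaw(tip,pt),yaw(se,pt),yaw(tip,se))
print("foot",[B(*p,.012).round(3).tolist() for p in((229.7,194.8),(266.5,197.5),(262.5,239),(223.5,236))])
l,q=B(325,202.5,.224),B(486.25,223.25,.224);print("rail",l,q,(l+q)/2,"yaw",yaw(q,l),np.linalg.norm(l-q))
print("ptr",B(395,197,.19),B(395,188.75,.193),B(383.75,212,.005))
print("tab",B(235.75,303.25,.122),"crown",yaw(B(250.5,295,.08),B(224.25,298.75,.08)),"tab",yaw(B(242.5,302,.122),B(229.25,304.25,.122)))
c=[B(*p,.05) for p in((376.75,289.25),(428.25,305.5),(418.75,341.25),(366.25,325))]
print("basket",np.mean(c,0),yaw(c[1],c[0]),yaw(c[2],c[3]),yaw(c[3],c[0]),yaw(c[2],c[1]))
h=[B(378,302.5,.163),B(433,320,.163)];print("handle",np.mean(h,0),yaw(h[1],h[0]),np.linalg.norm(h[0]-h[1]))
# side view pointer
a=proj("side",(.629,-.187,.22));print(a)
E
```

```text
hook [0.66618063 0.18018668 0.28      ] [0.66160157 0.1767828  0.012     ] [0.57776171 0.18250706 0.252     ] [0.55062974 0.18373876 0.277     ] yaw -1.7607392478723392 -1.5032689277589106 -2.599248008428564
foot [[0.71, 0.225, 0.012], [0.709, 0.13, 0.012], [0.6, 0.132, 0.012], [0.602, 0.23, 0.012]]
rail [ 0.63965331 -0.01746139  0.224     ] [ 0.61451918 -0.35694904  0.224     ] [ 0.62708624 -0.18720522  0.224     ] yaw 85.7658052453925 0.34041678523651586
ptr [ 0.67163103 -0.16994426  0.19      ] [ 0.68951191 -0.16901435  0.193     ] [ 0.6901733  -0.17044221  0.005     ]
tab [0.42582421 0.16725187 0.122     ] crown 101.5781194369953 tab 103.07761931378907
basket [ 0.42711651 -0.20429028  0.05      ] 75.68273863435137 76.26416449416526 -14.303757124171897 -14.04897799633454
handle [ 0.42676063 -0.20265214  0.163     ] 75.63137287533883 0.12196076512885455
[364.33116088 252.97876289]
```

```bash
cat >> h.py <<'E'
def Y(s=None):
    x=R.from_quat(r.get_state()["orientation"]).as_matrix();return np.degrees(np.arctan2(x[1,1],x[0,1]))
def plan(wps,g,start=None):
    """wps: (x,y,z,yaw of tool y in deg,rows); vertical tool; prints rows, feedback on rounding"""
    s=r.get_state();p=np.array(s["eef_pos"]);a=Y()
    if start is not None:p,a=np.array(start[:3]),start[3]
    out=[]
    for x,y,z,w,n in wps:
        t=np.array([x,y,z]);w=a+((w-a+90)%180-90);p0,a0=p.copy(),a
        for i in range(1,n+1):
            ty=np.radians(a);M=np.array([[-np.sin(ty),np.cos(ty),0],[np.cos(ty),np.sin(ty),0],[0,0,-1]])
            # rows of M: tool axes with z down, y=(c,s): x = y x z
            M[0]=np.cross(M[1],M[2]);d=np.round(M@(p0+(t-p0)*i/n-p),3);p=p+M.T@d
            k=round(-(a0+(w-a0)*i/n-a)/180,3);a-=k*180
            out.append([g,[float(v)+0. for v in d],k])
    print(len(out),str(out).replace(" ",""),"end",p.round(4),round(a,1))
E
python3 - <<'E'
from h import *
print(Y(),R.from_quat(r.get_state()["orientation"]).as_matrix().round(3).tolist())
b=np.array([.4275,-.2035]);u=np.array([np.cos(np.radians(75.8)),np.sin(np.radians(75.8))])
g=b-.038*u;print(g)
plan([(.36,.2,.26,30,6),(*g,.25,-14.2,9),(*g,.158,-14.2,3)],-1)
E
```

```text
66.92327313119677 [[-0.92, 0.392, 0.0], [0.392, 0.92, 0.0], [-0.0, 0.0, -1.0]]
[ 0.41817832 -0.24033892]
18 [[-1,[-0.042,-0.033,-0.002],np.float64(0.034)],[-1,[-0.046,-0.029,-0.002],np.float64(0.034)],[-1,[-0.048,-0.024,-0.002],np.float64(0.035)],[-1,[-0.05,-0.018,-0.002],np.float64(0.034)],[-1,[-0.053,-0.012,-0.002],np.float64(0.034)],[-1,[-0.053,-0.008,-0.002],np.float64(0.034)],[-1,[-0.046,-0.019,0.001],np.float64(0.027)],[-1,[-0.047,-0.015,0.001],np.float64(0.028)],[-1,[-0.048,-0.011,0.001],np.float64(0.027)],[-1,[-0.049,-0.006,0.002],np.float64(0.027)],[-1,[-0.049,-0.003,0.001],np.float64(0.027)],[-1,[-0.049,0.002,0.001],np.float64(0.028)],[-1,[-0.049,0.006,0.001],np.float64(0.027)],[-1,[-0.048,0.01,0.001],np.float64(0.027)],[-1,[-0.047,0.015,0.001],np.float64(0.028)],[-1,[0.0,0.0,0.031],np.float64(-0.0)],[-1,[0.0,0.0,0.031],np.float64(-0.0)],[-1,[0.0,0.0,0.03],np.float64(-0.0)]] end [ 0.4187 -0.24    0.1583] -14.3
```

Request:
carry_out([
  [-1,[-0.042,-0.033,-0.002],0.034],
  [-1,[-0.046,-0.029,-0.002],0.034],
  [-1,[-0.048,-0.024,-0.002],0.035],
  [-1,[-0.05,-0.018,-0.002],0.034],
  [-1,[-0.053,-0.012,-0.002],0.034],
  [-1,[-0.053,-0.008,-0.002],0.034],
  [-1,[-0.046,-0.019,0.001],0.027],
  [-1,[-0.047,-0.015,0.001],0.028],
  [-1,[-0.048,-0.011,0.001],0.027],
  [-1,[-0.049,-0.006,0.002],0.027],
  [-1,[-0.049,-0.003,0.001],0.027],
  [-1,[-0.049,0.002,0.001],0.028],
  [-1,[-0.049,0.006,0.001],0.027],
  [-1,[-0.048,0.01,0.001],0.027],
  [-1,[-0.047,0.015,0.001],0.028],
  [-1,[0,0,0],0],
  [-1,[0,0,0],0],
], squeeze=80)

```text
clock: 3.82
eef_pos: [0.4186, -0.2397, 0.2502]
orientation: [0.789, 0.614, 0.0, -0.0]
contact_force: [0.9, 0.3, 0.3]
opening: 0.0853
grip_force: 0.0
```

Request:
carry_out([
  [-1,[0,0,0.031],0],
  [-1,[0,0,0.031],0],
  [-1,[0,0,0.03],0],
  [-1,[0,0,0],0],
  [0.5,[0,0,0],0],
  [1,[0,0,0],0],
  [1,[0,0,0],0],
  [1,[0,0,0],0],
  [1,[0,0,0],0],
  [1,[0,0,0],0],
  [1,[0,0,-0.01],0],
  [1,[0,0,-0.02],0],
  [1,[0,0,0],0],
], squeeze=80)

```text
clock: 5.45
eef_pos: [0.4191, -0.2403, 0.1896]
orientation: [0.789, 0.614, 0.0, 0.001]
contact_force: [-0.6, -0.2, -2.9]
opening: 0.005
grip_force: 78.3
```

Run:
```python
from h import *
s=r.get_state();print(s["opening"],s["grip_force"],s["contact_force"],s["moment"],Y())
im=r.get_image("side");cv2.imwrite("pics/s2.png",im)
for t in("basket","basket_handle"):print([(world("side",x["at"]).round(3),x["confidence"]) for x in r.place_of("side",t)])
# target: tool y yaw -1.7 at hook, grip 38 mm off along -y
h=np.array([.577,.1815]);u=np.array([np.sin(np.radians(1.7)),np.cos(np.radians(1.7))]);g=h-.038*u;print(g)
plan([(.41,-.2,.318,-14,3),(.44,.14,.318,-1.7,9)],1)
```

```text
0.0050207869019331716 78.25990676879883 [-0.62183565 -0.22202507 -2.8737854 ] [-0.10645086  0.03814124  0.01416334] -14.260410515436241
[(array([ 0.435, -0.206,  0.03 ]), 0.84), (array([ 0.421, -0.402,  0.004]), 0.27)]
[(array([ 0.427, -0.206,  0.191]), 0.74), (array([ 0.431, -0.015, -0.   ]), 0.54)]
[0.57587268 0.14351673]
12 [[1,[0.012,-0.006,-0.044],np.float64(-0.0)],[1,[0.012,-0.006,-0.043],np.float64(-0.001)],[1,[0.013,-0.006,-0.044],np.float64(-0.0)],[1,[0.037,-0.006,0.0],np.float64(-0.008)],[1,[0.038,-0.005,0.0],np.float64(-0.007)],[1,[0.038,-0.004,0.0],np.float64(-0.008)],[1,[0.037,-0.003,0.0],np.float64(-0.008)],[1,[0.038,-0.003,0.0],np.float64(-0.007)],[1,[0.038,-0.001,0.0],np.float64(-0.008)],[1,[0.038,0.0,0.0],np.float64(-0.007)],[1,[0.038,0.0,0.0],np.float64(-0.008)],[1,[0.038,0.001,0.0],np.float64(-0.008)]] end [0.4399 0.1405 0.3182] -1.7
```

View pics/s2.png

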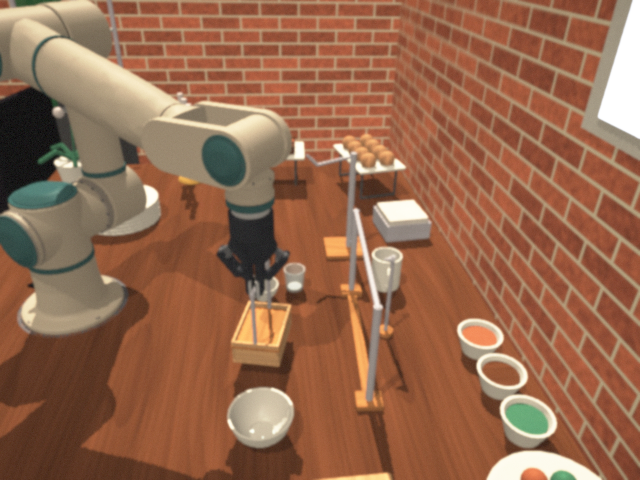

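The side view shows the basket lifted level in the fingers at (262,330). It's time to carry it to just in front of the hook.

Request:
carry_out([
  [1,[0.012,-0.006,-0.044],0],
  [1,[0.012,-0.006,-0.043],0],
  [1,[0.013,-0.006,-0.044],-0.001],
  [1,[0.037,-0.006,0],-0.008],
  [1,[0.038,-0.005,0],-0.007],
  [1,[0.038,-0.004,0],-0.008],
  [1,[0.037,-0.003,0],-0.008],
  [1,[0.038,-0.003,0],-0.007],
  [1,[0.038,-0.001,0],-0.008],
  [1,[0.038,0,0],-0.007],
  [1,[0.038,0,0],-0.008],
  [1,[0.038,0.001,0],-0.008],
  [1,[0,0,0],0],
  [1,[0,0,0],0],
  [1,[0,0,0],0],
  [1,[0,0,0],0],
])

```text
clock: 7.6
eef_pos: [0.4404, 0.1395, 0.3193]
orientation: [0.718, 0.696, 0.0, 0.0]
contact_force: [-0.6, -0.4, -3.0]
opening: 0.0052
grip_force: 78.4
```

Run:
```python
from h import *
s=r.get_state();print(s["eef_pos"],s["opening"],s["contact_force"],s["moment"],Y())
for c in("side","top"):
  im=r.get_image(c);cv2.imwrite(f"pics/{c}3.png",im)
  for t in("basket","basket_handle","hook_seat"):print([(world(c,x["at"]).round(3),x["confidence"]) for x in r.place_of(c,t)][:2])
a=cv2.imread("pics/side3.png")[60:260,180:446];b=cv2.imread("pics/top3.png")[140:340,150:416]
cv2.imwrite("pics/m3.png",cv2.resize(np.vstack([a,b]),None,fx=1.5,fy=1.5,interpolation=cv2.INTER_CUBIC))
plan([(.576,.1435,.318,-1.7,6),(.576,.1435,.262,-1.7,5)],1)
```

```text
[0.44036491 0.1395403  0.31932443] 0.005221639103626281 [-0.57815505 -0.42315628 -2.9630853 ] [-0.1421115   0.04447492  0.05957487] -1.7338155688286356
[]
[(array([0.44 , 0.175, 0.318]), 0.71)]
[(array([ 0.629, -0.187,  0.003]), 0.66)]
[(array([0.441, 0.178, 0.159]), 0.9)]
[(array([0.443, 0.179, 0.317]), 0.91), (array([ 0.51 ,  0.02 , -0.001]), 0.63)]
[(array([0.583, 0.183, 0.252]), 0.59)]
11 [[1,[0.001,0.023,0.0],np.float64(0.0)],[1,[0.001,0.022,0.0],np.float64(0.0)],[1,[0.002,0.023,0.001],np.float64(0.0)],[1,[0.001,0.022,0.0],np.float64(0.0)],[1,[0.001,0.023,0.0],np.float64(0.0)],[1,[0.001,0.023,0.0],np.float64(0.0)],[1,[0.0,0.0,0.011],np.float64(0.0)],[1,[0.0,0.0,0.012],np.float64(0.0)],[1,[0.0,0.0,0.011],np.float64(0.0)],[1,[0.0,0.0,0.011],np.float64(0.0)],[1,[0.0,0.0,0.011],np.float64(0.0)]] end [0.5765 0.1432 0.2623] -1.7
```

View pics/m3.png

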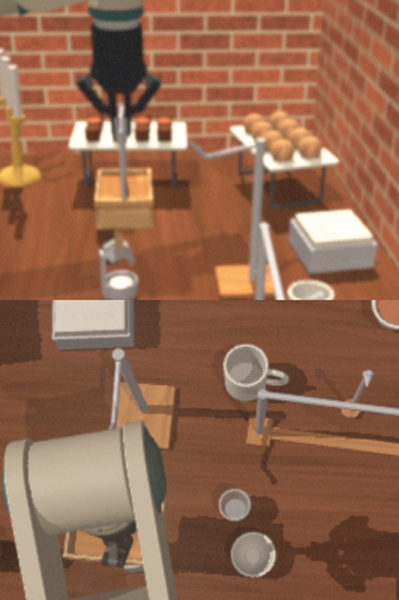

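The basket hangs upright ahead of the hook tip (crop pixel 190,150), well above it. I'll move over the seat and lower.

Request:
carry_out([
  [1,[0.001,0.023,0],0],
  [1,[0.001,0.023,0],0],
  [1,[0.002,0.024,0],0],
  [1,[0.002,0.023,0],0],
  [1,[0.001,0.023,0],0],
  [1,[0.001,0.022,0],0],
  [1,[0,0,0],0],
  [1,[0,0,0],0],
  [1,[0,0,0.014],0],
  [1,[0,0,0.014],0],
  [1,[0,0,0.014],0],
  [1,[0,0,0.01],0],
  [1,[0,0,0],0],
])

```text
clock: 9.62
eef_pos: [0.5781, 0.1442, 0.2661]
orientation: [0.717, 0.697, -0.001, -0.001]
contact_force: [-0.6, -0.6, -2.6]
opening: 0.005
grip_force: 78.4
```

Request:
carry_out([
  [1,[0,0,0.003],0],
  [1,[0,0,0.002],0],
  [1,[0,0,0],0],
])

```text
clock: 10.0
eef_pos: [0.5785, 0.1442, 0.2624]
orientation: [0.717, 0.697, 0.0, 0.0]
contact_force: [-0.6, 0.1, -4.2]
opening: 0.0054
grip_force: 78.5
```

Request:
carry_out([
  [1,[0,0,0.002],0],
  [1,[0,0,0],0],
  [1,[0,0,0],0],
])

```text
clock: 10.38
eef_pos: [0.5785, 0.1442, 0.2603]
orientation: [0.717, 0.697, 0.0, -0.0]
contact_force: [-0.6, 0.0, -2.8]
opening: 0.0051
grip_force: 78.5
```

Request:
carry_out([
  [1,[0,0,0.002],0],
  [1,[0,0,0],0],
  [1,[0,0,0],0],
])

```text
clock: 10.75
eef_pos: [0.5786, 0.1442, 0.2585]
orientation: [0.717, 0.697, 0.0, 0.0]
contact_force: [1.8, 0.4, -3.2]
opening: 0.0054
grip_force: 78.6
```

Run:
```python
from h import *
for c in("side","top"):
  im=r.get_image(c);cv2.imwrite(f"pics/{c}4.png",im)
  for t in("basket","basket_handle","hook_seat"):print([(world(c,x["at"]).round(3),x["confidence"]) for x in r.place_of(c,t)][:2])
a=cv2.imread("pics/side4.png")[100:250,270:420]
cv2.imwrite("pics/m4.png",cv2.resize(a,None,fx=4,fy=4,interpolation=cv2.INTER_CUBIC))
```

```text
[(array([0.585, 0.18 , 0.1  ]), 0.82)]
[(array([0.58 , 0.182, 0.262]), 0.75)]
[(array([0.578, 0.182, 0.254]), 0.88)]
[(array([0.581, 0.182, 0.098]), 0.7)]
[(array([0.579, 0.181, 0.256]), 0.84), (array([ 0.422, -0.405, -0.002]), 0.62)]
[(array([0.58 , 0.182, 0.256]), 0.73), (array([0.582, 0.183, 0.253]), 0.52)]
```

View pics/m4.png

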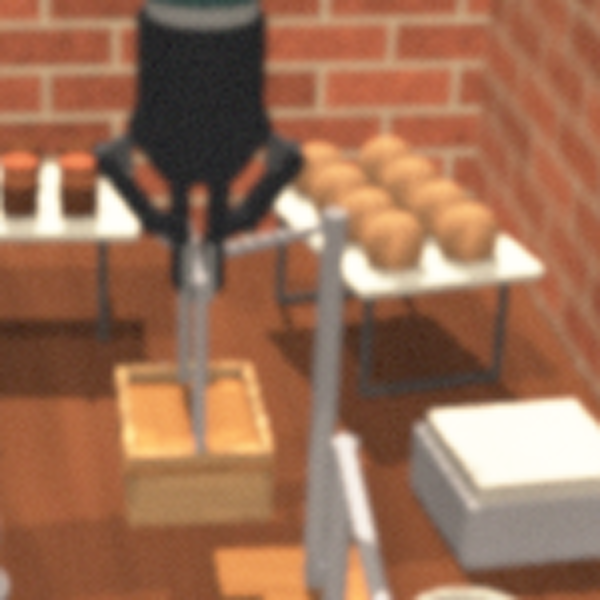

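The basket's bar sits over the seat (crop pixel 200,260). I'll lower a touch more and release.

Request:
carry_out([
  [1,[0,0,0.002],0],
  [1,[0,0,0],0],
  [0.85,[0,0,0],0],
  [0.7,[0,0,0],0],
  [0.5,[0,0,0],0],
  [0.3,[0,0,0],0],
  [0.3,[0,0,0],0],
  [0.3,[0,0,0],0],
])

```text
clock: 12.15
eef_pos: [0.5785, 0.1442, 0.2563]
orientation: [0.717, 0.697, -0.0, -0.0]
contact_force: [0.0, 0.1, -0.5]
opening: 0.03
grip_force: 0.0
```

Run:
```python
from h import *
print(r.get_state()["opening"])
for c in("side","top"):
  im=r.get_image(c);cv2.imwrite(f"pics/{c}5.png",im)
  for t in("basket","basket_handle"):print([(world(c,x["at"]).round(3),x["confidence"]) for x in r.place_of(c,t)][:2])
# hanger grasp: TCP over tab, tool y along hanger x (+12 deg)
plan([(.578,.144,.34,-1.7,2),(.427,.167,.20,12.3,4),(.427,.167,.113,12.3,2)],0.3)
```

```text
0.029993951377123178
[]
[(array([0.582, 0.181, 0.257]), 0.69)]
[(array([0.583, 0.182, 0.096]), 0.56)]
[(array([0.581, 0.181, 0.254]), 0.76)]
8 [[0.3,[0.0,0.0,-0.042],np.float64(0.0)],[0.3,[0.0,0.0,-0.042],np.float64(0.0)],[0.3,[0.005,-0.038,0.035],np.float64(-0.019)],[0.3,[0.006,-0.038,0.035],np.float64(-0.02)],[0.3,[0.01,-0.037,0.035],np.float64(-0.019)],[0.3,[0.011,-0.036,0.035],np.float64(-0.02)],[0.3,[0.0,0.0,0.044],np.float64(0.0)],[0.3,[0.0,0.0,0.043],np.float64(0.0)]] end [0.4274 0.167  0.1133] 12.4
```

Request:
carry_out([
  [0.3,[0,0,-0.042],0],
  [0.3,[0,0,-0.042],0],
  [0,[0.005,-0.038,0],-0.019],
  [0,[0.006,-0.038,0],-0.02],
  [0,[0.01,-0.037,0],-0.019],
  [0,[0.011,-0.036,0],-0.02],
  [0,[0,0,0.05],0],
  [0,[0,0,0.05],0],
  [0,[0,0,0.04],0],
  [0,[0,0,0],0],
])

```text
clock: 13.7
eef_pos: [0.426, 0.1666, 0.1977]
orientation: [0.627, 0.779, -0.002, -0.002]
contact_force: [-0.0, -0.4, 1.2]
opening: 0.0432
grip_force: 0.0
```

Run:
```python
from h import *
s=r.get_state();print(s["eef_pos"],Y())
for c in("side","top"):
  im=r.get_image(c);cv2.imwrite(f"pics/{c}6.png",im)
  for t in("basket_handle","hanger","hanger_seat"):print([(world(c,x["at"]).round(3),x["confidence"]) for x in r.place_of(c,t)][:2])
a=cv2.imread("pics/side6.png")[110:285,210:410]
cv2.imwrite("pics/m6.png",cv2.resize(a,None,fx=3,fy=3,interpolation=cv2.INTER_CUBIC))
```

```text
[0.42596676 0.16662121 0.19765189] 12.382471511751545
[(array([0.579, 0.181, 0.257]), 0.73)]
[(array([0.425, 0.172, 0.005]), 0.78)]
[(array([0.431, 0.167, 0.087]), 0.58), (array([0.579, 0.181, 0.253]), 0.5)]
[(array([0.581, 0.186, 0.254]), 0.96)]
[(array([0.428, 0.17 , 0.004]), 0.53)]
[]
```

View pics/m6.png

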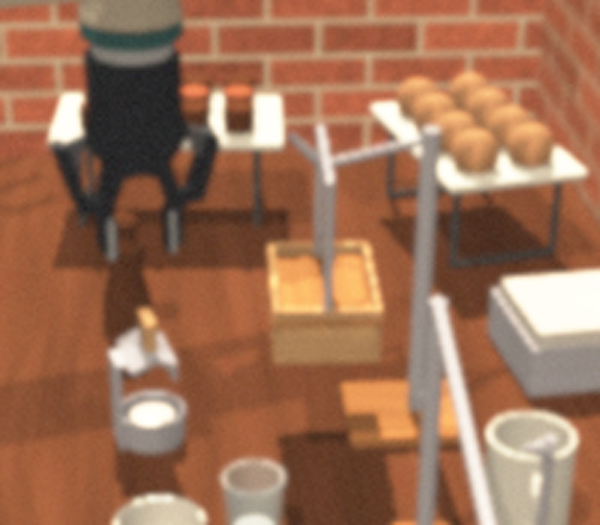

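The basket hangs freely on the hook (crop 325,180). The hanger's tab (148,328) lies under the fingers, strap left (-x), so I'll grasp it.

Request:
carry_out([
  [0,[0,0.001,0.043],0],
  [0,[0,0.001,0.041],0],
  [0,[0,0,0],0],
  [0.6,[0,0,0],0],
  [1,[0,0,0],0],
  [1,[0,0,0],0],
  [1,[0,0,0],0],
  [1,[0,0,0],0],
  [1,[0,0,-0.01],0],
  [1,[0,0,-0.03],0],
  [1,[0,0,-0.04],0],
  [1,[0,0,0],0],
], squeeze=60)

```text
clock: 15.6
eef_pos: [0.4309, 0.1679, 0.2003]
orientation: [0.627, 0.779, 0.003, 0.002]
contact_force: [0.2, 0.1, -3.0]
opening: 0.0084
grip_force: 58.7
```

Run:
```python
from h import *
s=r.get_state();print(s["eef_pos"],Y(),s["opening"],s["contact_force"],s["moment"])
for c in("side","top"):
  im=r.get_image(c)
  for t in("hanger","hanger_seat","rail_mid","mark","rack"):print(c,t,[(world(c,x["at"]).round(3),round(x["confidence"],2)) for x in r.place_of(c,t)][:2])
```

```text
[0.43088255 0.16793054 0.20027201] 12.382658696617426 0.008411981010974103 [ 0.20182042  0.06218788 -3.02265828] [-0.03329751 -0.04188141 -0.02758631]
side hanger [(array([0.428, 0.171, 0.086]), 0.93)]
side hanger_seat [(array([0.434, 0.168, 0.168]), 0.9)]
side rail_mid [(array([ 0.63 , -0.188,  0.219]), 0.6), (array([0.511, 0.015, 0.001]), 0.46)]
side mark []
side rack [(array([ 0.633, -0.193,  0.002]), 0.68), (array([ 0.728,  0.01 , -0.001]), 0.62)]
top hanger []
top hanger_seat []
top rail_mid [(array([0.581, 0.182, 0.094]), 0.71), (array([ 0.625, -0.187,  0.22 ]), 0.57)]
top mark [(array([ 0.629, -0.167,  0.217]), 0.55)]
top rack [(array([ 0.63 , -0.187,  0.001]), 0.7)]
```

Run:
```python
from h import *
mid=np.array([.628,-.187]);u=np.array([.0737,.9973]);n=np.array([.9973,-.0737])
P=mid-.10*u;A=P-.09*n;print(P,A)
plan([(.43,.15,.283,12.3,2),(*A,.283,-4.2,10)],1)
plan([(*P,.283,-4.2,5)],1,(*A,.283,-4.2))
```

```text
[ 0.62063 -0.28673] [ 0.530873 -0.280097]
12 [[1,[-0.009,-0.002,-0.043],np.float64(0.0)],[1,[-0.008,-0.001,-0.044],np.float64(0.0)],[1,[-0.044,0.001,0.0],np.float64(0.009)],[1,[-0.044,0.001,0.0],np.float64(0.009)],[1,[-0.044,0.004,0.0],np.float64(0.01)],[1,[-0.044,0.004,0.0],np.float64(0.009)],[1,[-0.044,0.006,0.0],np.float64(0.009)],[1,[-0.044,0.007,0.0],np.float64(0.009)],[1,[-0.043,0.008,0.0],np.float64(0.009)],[1,[-0.043,0.01,0.0],np.float64(0.01)],[1,[-0.043,0.01,0.0],np.float64(0.009)],[1,[-0.043,0.012,0.0],np.float64(0.009)]] end [ 0.5305 -0.2802  0.2831] -4.2
5 [[1,[0.0,0.018,0.0],-0.0],[1,[0.0,0.018,0.0],-0.0],[1,[0.0,0.018,0.0],-0.0],[1,[0.0,0.018,0.0],-0.0],[1,[0.0,0.018,0.0],-0.0]] end [ 0.6206 -0.2867  0.283 ] -4.2
```

Request:
carry_out([
  [1,[-0.009,-0.002,-0.043],0],
  [1,[-0.008,-0.001,-0.044],0],
  [1,[-0.044,0.001,0],0.009],
  [1,[-0.044,0.001,0],0.009],
  [1,[-0.044,0.004,0],0.01],
  [1,[-0.044,0.004,0],0.009],
  [1,[-0.044,0.006,0],0.009],
  [1,[-0.044,0.007,0],0.009],
  [1,[-0.043,0.008,0],0.009],
  [1,[-0.043,0.01,0],0.01],
  [1,[-0.043,0.01,0],0.009],
  [1,[-0.043,0.012,0],0.009],
  [1,[0,0,0],0],
  [1,[0,0,0],0],
  [1,[0,0,0],0],
])

```text
clock: 18.08
eef_pos: [0.5307, -0.2793, 0.2837]
orientation: [0.732, 0.681, 0.0, 0.0]
contact_force: [0.7, 0.3, -1.6]
opening: 0.0085
grip_force: 59.1
```

Run:
```python
from h import *
s=r.get_state();print(s["eef_pos"],Y(),s["opening"],s["contact_force"],s["moment"])
for c in("side","top"):
  im=r.get_image(c);cv2.imwrite(f"pics/{c}7.png",im)
  for t in("hanger","hanger_seat","rail_mid","mark","basket_handle"):print(c,t,[(world(c,x["at"]).round(3),round(x["confidence"],2)) for x in r.place_of(c,t)][:2])
a=cv2.imread("pics/side7.png")[180:420,240:420];b=cv2.imread("pics/top7.png")[150:390,310:500]
cv2.imwrite("pics/m7.png",cv2.resize(np.hstack([a,b]),None,fx=2.1,fy=2.1,interpolation=cv2.INTER_CUBIC))
```

```text
[ 0.53070584 -0.27926526  0.28365288] -4.105693597484245 0.008509136848893524 [ 0.72912137  0.32947725 -1.61248828] [-0.00033116  0.00324434 -0.02763629]
side hanger [(array([ 0.527, -0.277,  0.167]), 0.57)]
side hanger_seat [(array([ 0.535, -0.279,  0.252]), 0.9), (array([ 0.43 , -0.018,  0.004]), 0.49)]
side rail_mid [(array([ 0.632, -0.188,  0.218]), 0.87)]
side mark []
side basket_handle []
top hanger [(array([ 0.529, -0.277,  0.166]), 0.45)]
top hanger_seat [(array([ 0.528, -0.276,  0.251]), 0.64)]
top rail_mid [(array([ 0.623, -0.184,  0.219]), 0.84)]
top mark [(array([ 0.628, -0.166,  0.216]), 0.68)]
top basket_handle [(array([0.579, 0.182, 0.256]), 0.56)]
```

View pics/m7.png

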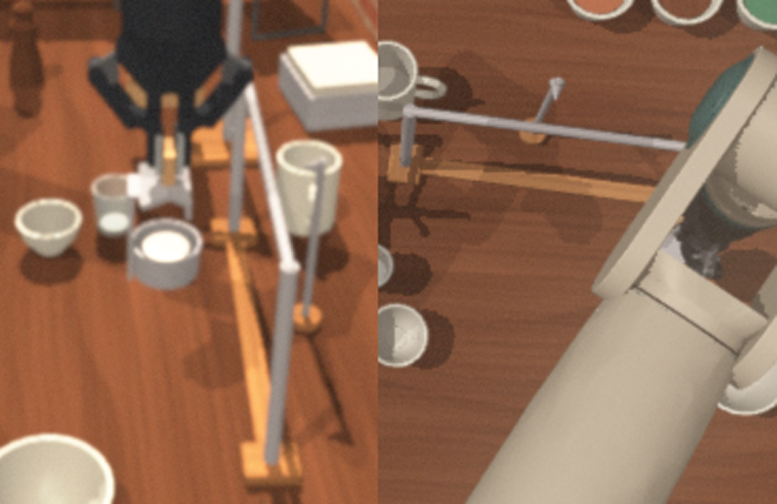

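The hanger is upright, opening toward the rail (crop 170,200), about 90 mm in front of it. Moving onto the rail.

Request:
carry_out([
  [1,[0,0.018,0],0],
  [1,[0,0.018,0],0],
  [1,[0,0.018,0],0],
  [1,[0,0.018,0],0],
  [1,[0,0.018,0],0],
  [1,[0,0,0],0],
  [1,[0,0,0],0],
])

```text
clock: 19.55
eef_pos: [0.6199, -0.2868, 0.2832]
orientation: [0.732, 0.681, -0.0, -0.0]
contact_force: [0.0, 0.1, -2.5]
opening: 0.0084
grip_force: 59.1
```

Run:
```python
from h import *
s=r.get_state();print(s["eef_pos"],Y(),s["contact_force"])
for c in("side","top"):
  im=r.get_image(c);cv2.imwrite(f"pics/{c}8.png",im)
  for t in("hanger","hanger_seat","rail_mid"):print(c,t,[(world(c,x["at"]).round(3),round(x["confidence"],2)) for x in r.place_of(c,t)][:2])
```

```text
[ 0.61993943 -0.28684387  0.28316616] -4.190968280168687 [ 0.02759866  0.13295405 -2.45246412]
side hanger [(array([ 0.616, -0.285,  0.169]), 0.71), (array([ 0.429, -0.016,  0.002]), 0.36)]
side hanger_seat [(array([ 0.625, -0.289,  0.249]), 0.95)]
side rail_mid [(array([ 0.63 , -0.188,  0.218]), 0.84), (array([0.511, 0.016, 0.001]), 0.36)]
top hanger []
top hanger_seat [(array([ 0.624, -0.282,  0.251]), 0.41)]
top rail_mid [(array([ 0.623, -0.186,  0.22 ]), 0.9)]
```

Request:
carry_out([
  [1,[0,0,0.01],0],
  [1,[0,0,0.01],0],
  [1,[0,0,0.006],0],
  [1,[0,0,0.002],0],
  [1,[0,0,0],0],
])

```text
clock: 20.58
eef_pos: [0.6204, -0.2868, 0.2553]
orientation: [0.732, 0.681, 0.0, 0.0]
contact_force: [-0.2, 0.4, -2.4]
opening: 0.0087
grip_force: 59.1
```

Request:
carry_out([
  [1,[0,0,0.002],0],
  [1,[0,0,0],0],
  [1,[0,0,0],0],
])

```text
clock: 20.95
eef_pos: [0.6205, -0.2868, 0.2538]
orientation: [0.732, 0.681, 0.0, 0.0]
contact_force: [0.2, 0.0, 0.1]
opening: 0.0089
grip_force: 59.4
```

Request:
carry_out([
  [1,[0,0,0.002],0],
  [1,[0,0,0],0],
  [1,[0,0,0],0],
])

```text
clock: 21.32
eef_pos: [0.6207, -0.2869, 0.2537]
orientation: [0.732, 0.681, 0.001, 0.002]
contact_force: [-1.2, 0.6, 6.5]
opening: 0.0087
grip_force: 60.4
```

Seated (weight gone, slight push up). Releasing and rising clear.

Request:
carry_out([
  [1,[0,0,-0.002],0],
  [0.85,[0,0,0],0],
  [0.7,[0,0,0],0],
  [0.4,[0,0,0],0],
  [0.2,[0,0,0],0],
  [0.2,[0,0,-0.01],0],
  [0.2,[0,0,-0.03],0],
  [0.2,[0,0,-0.04],0],
  [0.2,[0,0,0],0],
  [0.2,[0,0,0],0],
  [0.2,[0,0,0],0],
])

```text
clock: 22.7
eef_pos: [0.6202, -0.2867, 0.3316]
orientation: [0.732, 0.681, -0.0, -0.001]
contact_force: [0.1, -0.5, 0.6]
opening: 0.034
grip_force: 0.0
```

Run:
```python
from h import *
s=r.get_state();print(s["eef_pos"],Y(),s["contact_force"],s["opening"])
for c in("side","top"):
  im=r.get_image(c);cv2.imwrite(f"pics/{c}9.png",im)
  for t in("hanger","hanger_seat","rail_mid","mark"):print(c,t,[(world(c,x["at"]).round(3),round(x["confidence"],2)) for x in r.place_of(c,t)][:2])
a=cv2.imread("pics/side9.png")[180:420,240:420];b=cv2.imread("pics/top9.png")[150:390,310:500]
cv2.imwrite("pics/m9.png",cv2.resize(np.hstack([a,b]),None,fx=2.1,fy=2.1,interpolation=cv2.INTER_CUBIC))
```

```text
[ 0.62018733 -0.28666886  0.33159049] -4.178346969184145 [ 0.06482822 -0.47943     0.55340349] 0.034016819895785165
side hanger [(array([ 0.625, -0.284,  0.14 ]), 0.57)]
side hanger_seat [(array([ 0.623, -0.289,  0.222]), 0.67)]
side rail_mid [(array([ 0.631, -0.19 ,  0.218]), 0.92), (array([ 0.632, -0.189,  0.002]), 0.24)]
side mark []
top hanger [(array([0.579, 0.184, 0.249]), 0.7)]
top hanger_seat []
top rail_mid [(array([ 0.625, -0.185,  0.22 ]), 0.85)]
top mark [(array([ 0.627, -0.167,  0.216]), 0.52)]
```

View pics/m9.png

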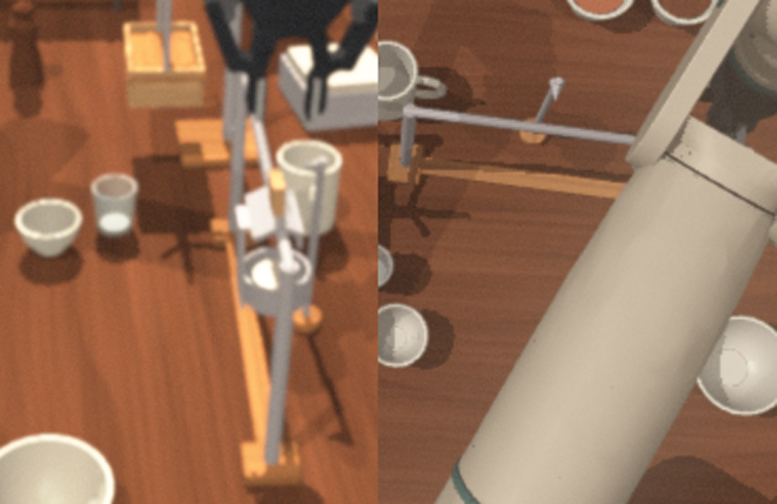

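The hanger hangs on the rail near the far end (crop 275,225), released. Next I'll shut the fingers, come down on its -y side and push the tab along +y (tool +x).

Request:
carry_out([
  [1,[-0.023,0,0],0],
  [1,[-0.023,0,0],0],
  [1,[0,0,0],0],
  [1,[0,0,0],0],
  [1,[0,0,0.03],0],
  [1,[0,0,0.03],0],
  [1,[0,0,0.018],0],
  [1,[0,0,0],0],
  [1,[0,0,0],0],
], squeeze=20)

```text
clock: 24.32
eef_pos: [0.6174, -0.3322, 0.2569]
orientation: [0.732, 0.681, 0.0, 0.001]
contact_force: [-0.0, 0.3, 0.1]
opening: 0.0005
grip_force: 0.0
```

Request:
carry_out([
  [1,[0.008,0,0],0],
  [1,[0.006,0,0],0],
  [1,[0.005,0,0],0],
  [1,[0.005,0,0],0],
  [1,[0.005,0,0],0],
  [1,[0.005,0,0],0],
  [1,[0.006,0,0],0],
  [1,[0.006,0,0],0],
  [1,[0.006,0,0],0],
  [1,[0.006,0,0],0],
  [1,[0,0,0],0],
])

```text
clock: 25.7
eef_pos: [0.6213, -0.2739, 0.2551]
orientation: [0.732, 0.681, 0.0, -0.0]
contact_force: [-0.3, -0.1, -0.3]
opening: -0.0
grip_force: 0.0
```

```bash
cat > m.py <<'E'
from h import *
s=r.get_state();mid=np.array([.628,-.187]);u=np.array([.0737,.9973]);n=np.array([.9973,-.0737])
e=s["eef_pos"];print(e,"s",(e[:2]-mid)@u,"n",(e[:2]-mid)@n,Y(),s["contact_force"],s["opening"])
for c in("side","top"):
  im=r.get_image(c);cv2.imwrite(f"pics/{c}_now.png",im)
  for t in("hanger","hanger_seat","mark","rail_mid"):
    for x in r.place_of(c,t)[:2]:
      p=world(c,x["at"]);print(c,t,p.round(3),"s",round((p[:2]-mid)@u,4),round(x["confidence"],2))
E
python3 m.py
```

```text
[ 0.62132413 -0.27387059  0.25512149] s -0.0871280475479648 n -0.0002554802100374444 -4.118225724450857 [-0.28153509 -0.09453545 -0.27685487] -2.7820869060753267e-05
side hanger [ 0.632 -0.247  0.138] s -0.0597 0.72
side hanger_seat [ 0.628 -0.253  0.219] s -0.0657 0.88
side rail_mid [ 0.628 -0.189  0.22 ] s -0.0017 0.91
top hanger [ 0.631 -0.249  0.136] s -0.0614 0.66
top hanger [0.584 0.184 0.248] s 0.3664 0.58
top hanger_seat [ 0.626 -0.244  0.218] s -0.0573 0.62
top mark [ 0.626 -0.169  0.218] s 0.0181 0.49
top rail_mid [ 0.626 -0.182  0.22 ] s 0.0049 0.74
```

Request:
carry_out([
  [1,[0.006,0,0],0],
  [1,[0.006,0,0],0],
  [1,[0.006,0,0],0],
  [1,[0.006,0,0],0],
  [1,[0.006,0,0],0],
  [1,[0.006,0,0],0],
  [1,[0.006,0,0],0],
  [1,[0.006,0,0],0],
  [1,[0.006,0,0],0],
  [1,[0.005,0,0],0],
  [1,[0.004,0,0],0],
  [1,[0.003,0,0],0],
  [1,[0.002,0,0],0],
  [1,[0,0,0],0],
  [1,[0,0,0],0],
])

```text
clock: 28.08
eef_pos: [0.6262, -0.2069, 0.2554]
orientation: [0.732, 0.681, 0.0, -0.0]
contact_force: [-0.3, -0.6, 0.2]
opening: -0.0
grip_force: 0.0
```

```bash
python3 m.py
python3 - <<'E'
import cv2,numpy as np
a=cv2.imread("pics/side_now.png")[180:420,270:430];b=cv2.imread("pics/top_now.png")[170:270,310:500]
a=cv2.resize(a,None,fx=2.5,fy=2.5,interpolation=cv2.INTER_CUBIC);b=cv2.resize(b,None,fx=2.1,fy=2.1,interpolation=cv2.INTER_CUBIC)
m=np.zeros((600,799,3),np.uint8);m[:,:400]=a;m[:210,400:799]=b;cv2.imwrite("pics/m11.png",m)
E
```

```text
[ 0.62622928 -0.20689045  0.25540103] s -0.019967245319902273 n -0.0003000145468429025 -4.173296386990909 [-0.26088419 -0.55859391  0.16838745] -4.56073824827237e-05
side hanger [ 0.635 -0.18   0.139] s 0.0073 0.94
side hanger_seat [ 0.631 -0.185  0.22 ] s 0.0023 0.91
side rail_mid [ 0.628 -0.188  0.219] s -0.0009 0.56
top hanger [ 0.635 -0.184  0.136] s 0.0039 0.51
top hanger_seat [ 0.63  -0.176  0.22 ] s 0.0109 0.64
top mark [ 0.629 -0.166  0.218] s 0.021 0.45
```

View pics/m11.png

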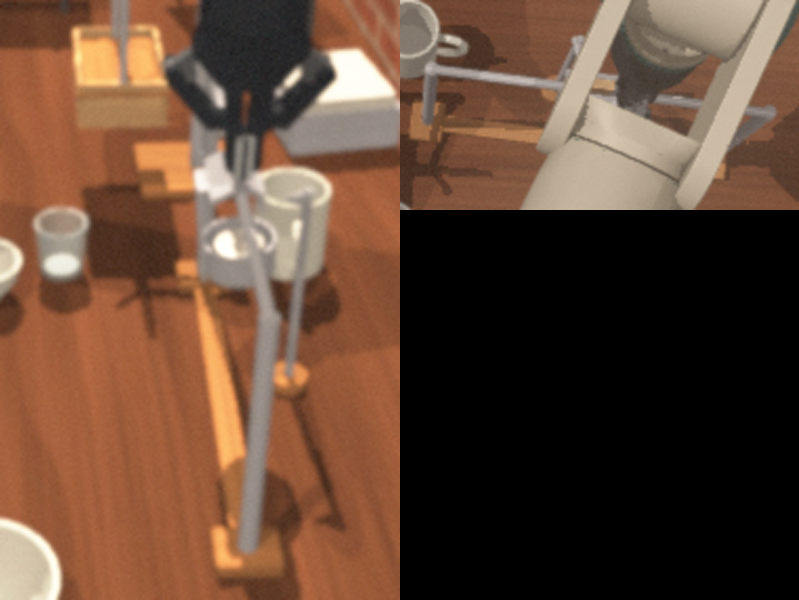

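The hanger hangs upright (crop 235,200), about 14 mm short of the mark. Final light push of 13 mm, then back off and up.

Request:
carry_out([
  [1,[0.003,0,0],0],
  [1,[0.003,0,0],0],
  [1,[0.003,0,0],0],
  [1,[0.002,0,0],0],
  [1,[0.002,0,0],0],
  [1,[0,0,0],0],
  [1,[0,0,0],0],
  [1,[-0.006,0,0],0],
  [1,[-0.02,0,0],0],
  [1,[-0.05,0,-0.02],0],
  [1,[-0.05,0,-0.03],0],
  [1,[-0.05,0,-0.03],0],
  [1,[0,-0.06,-0.02],0],
  [1,[0,-0.06,0],0],
  [1,[0,-0.06,0],0],
  [1,[0,-0.06,0],0],
  [1,[0,0,0],0],
])

```text
clock: 30.7
eef_pos: [0.3721, -0.3528, 0.3558]
orientation: [0.734, 0.679, -0.0, 0.0]
contact_force: [0.6, -0.7, 0.4]
opening: 0.0003
grip_force: 0.0
```

```bash
python3 m.py
python3 - <<'E'
from h import *
for t in("basket_handle","hook_seat"):
  for c in("side","top"):print(t,[world(c,x["at"]).round(3) for x in r.place_of(c,t)[:1]])
t=cv2.imread("pics/top_now.png")[175:265,310:500]
c=cv2.resize(t,None,fx=4,fy=4,interpolation=cv2.INTER_CUBIC)
for i in range(0,190,10):cv2.line(c,(i*4,0),(i*4,8),(0,255,255),1)
for i in range(0,90,10):cv2.line(c,(0,i*4),(8,i*4),(0,255,255),1)
cv2.imwrite("pics/m12.png",c)
E
```

```text
[ 0.37209146 -0.35284001  0.35575696] s -0.18425269730931135 n -0.24299517877867138 -4.427347609114501 [ 0.60663456 -0.73397653  0.42187392] 0.00032463335610520246
side hanger [ 0.636 -0.168  0.138] s 0.0196 0.83
side hanger_seat [ 0.635 -0.169  0.22 ] s 0.0181 0.72
side rail_mid [ 0.63  -0.187  0.218] s 0.0005 0.89
top hanger [ 0.634 -0.169  0.136] s 0.0181 0.7
top hanger_seat [ 0.632 -0.164  0.222] s 0.0229 0.74
top mark [ 0.627 -0.166  0.217] s 0.0212 0.61
top mark [ 0.628 -0.191 -0.   ] s -0.0044 0.19
top rail_mid [ 0.626 -0.186  0.219] s 0.0013 0.94
top rail_mid [ 0.63  -0.187 -0.005] s 0.0 0.51
basket_handle [array([0.581, 0.177, 0.26 ])]
basket_handle [array([0.579, 0.181, 0.252])]
hook_seat [array([0.579, 0.18 , 0.253])]
hook_seat [array([0.583, 0.182, 0.25 ])]
```

View pics/m12.png

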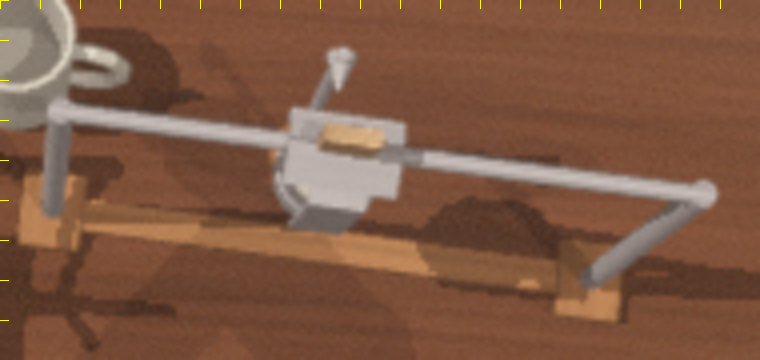

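The top view shows the hanger on the rail in front of the pointer, tab at crop (352,139). I'll check its place along the rail from the pixels.

Run:
```python
from h import *
mid=np.array([.628,-.187]);u=np.array([.0737,.9973])
for n,(x,y),z in(("tab",(352,139),.254),("crownL",(290,110),.206),("crownR",(405,125),.206),("arrowtip",(340,92),.19),("arrowback",(340,55),.192)):
  p=back("top",310+x/4,175+y/4,z);print(n,p.round(4),((p[:2]-mid)@u).round(4))
```

```text
tab [ 0.6239 -0.167   0.254 ] 0.0196
crownL [ 0.6525 -0.141   0.206 ] 0.0477
crownR [ 0.6478 -0.2028  0.206 ] -0.0143
arrowtip [ 0.6693 -0.17    0.19  ] 0.02
arrowback [ 0.6899 -0.1692  0.192 ] 0.0223
```

Tab at 19.6 mm and crown centre about 17 mm, against a mark at 20 to 21 mm, so it is within tolerance. Handing in.

```bash
python3 -c "
from workcell import r
print(r.job_done())"
```

```text
the job is handed in; nothing more can be done
None
```

The job is handed in, with no verdict shown: by the cameras, the basket hangs on the hook's seat and the hanger, pushed with shut fingers, hangs upright on the rail about 1–4 mm from the mark (10 mm allowed).

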